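Read a meter's tag on a coasting test carousel

ROBOT

A 6-joint arm with a two-finger parallel gripper is mounted at the origin on the work surface. World frame = base frame: x ahead of the robot, y to its left, z up, the work surface at z = 0. Lengths are in m, angles in rad, forces in N, time in s.
With the tool pointing down it reaches from about 0.35 to 0.775 m from the base axis. Payload 7.3 kg.
Tool frame: the origin (TCP) lies between the finger pads, 19 mm behind the fingertips; this is the grasp point; z points along the fingers, y is the direction in which the jaws open and shut (so a half turn about z gives the same grasp; the last joint's range is limited). The gripper opens to 92 mm and grips with 3 to 60 N. Pads are 19 mm wide; open, the fingers measure 130 mm over their backs; the gripper's body (75 mm by 190 mm) begins 47 mm behind the grasp point.
Start: joints at [-1.343, 0.342, 1.524, -0, 1.275, -0.146], TCP at [0.192, -0.489, 0.246] pointing down, gripper open.
Joint ranges: [-2.53, 2.53], [-0.77, 2.02], [0.04, 2.7], [-1, 4.14], [0.28, 2.66], [-3.11, 3.11]. Speed limits (rad/s): [2.57, 2.57, 3.14, 3.14, 3.14, 3.14].

INTERFACE

Orientations are given as [roll, pitch, yaw] about the fixed x, y, z axes, in that order (R = Rz(yaw) Ry(pitch) Rx(roll)).
In Python, from cell import robot, viewer gives the robot as it stands.
- The arm moves only by the shell command python3 -m creep 'ROWS' [OPENING] [FORCE]. ROWS is JSON, a list that holds one entry, the list of rows, each a list of 6 numbers: the shift along the world's x, y, z in mm, then the turn, a rotation vector about the world's x, y, z in degrees. A call has 1 to 5 rows; each row shifts and turns the pose as measured when the row begins; what a row does not reach is not made up. A row lasts 1/12 s, in which the tool goes at most 41.7 mm and 7.16 degrees, less where a joint would pass 70% of its speed; a pose out of reach is approached as far as the arm can. A call with a gripper value outside its range is refused whole. OPENING is the closure, from -1 (fully open) to 1 (shut), set as the call begins (- or left out, the last holds). The fingers move at their own pace and stop on an object; FORCE is the grip in N (left out, the last holds). Time passes only in rows, so rows that do not move let the fingers close. It gives the time, the measured TCP pose, the force and the opening at its end, in the units of the state.
- robot.observe(): the state, without advancing time (a new reading comes with each control period).
- viewer.read_camera(name): name is "side" or "top" or "wrist"; returns the picture (420x560x3 uint8, blue, green, red); there is no depth.
- viewer.camera_model(name): a dict with "fx", "fy", "cx", "cy" (pixels), "k1" (the pictures are not rectified: a ray, as slopes to the right and down, at radius r is drawn at 1 + k1 r^2 times it, then the intrinsics apply), "pose" (4x4, takes a point from camera to world coordinates); the wrist camera has in their place "mount" (4x4, takes a point from camera to tool coordinates, whose origin is the TCP and whose axes are the flange's). Camera axes: x right, y up, looking along -z (the intrinsics and any distortion apply to the point x, -y, -z); pixel columns grow to the right and rows downward; lengths in m; the calibration is good to about 2 mm. A picture is of the moment at which its call begins: read the wrist's pose just before it. camera_model takes no time and is no camera call.
- robot.hand_in(): hands the job in, once; it reports no verdict.
The state is a dict: "time": time; "qpos": joint angles; "qvel": joint speeds; "joint_efforts": joint torques, N m; "tool_pos": TCP position; "tool_rot": TCP orientation; "contact_force": force on the tool from outside, world axes, zero at the start; "torque": the same for the moment, N m; "opening": finger opening in m.
Only numpy, scipy, OpenCV 4.12 (cv2) and the standard library are available. Lean on these libraries where they do the work, as an engineer would, in place of code of your own. Each camera call takes 0.05 s, during which the arm holds its last target. There are 200 camera calls.

TASK

Set the meter carousel turning counterclockwise (seen from above) at about one turn in six seconds, using the blue post that is there for pushing, and let go of it. While it coasts freely, still faster than one turn in twenty seconds, read the orange tag in motion: keep the gripper centred above the tag (within about 15 mm), fingertips two to five centimetres over it, for at least four seconds on end without touching the carousel or the meters. Then draw the tool well away (10 cm or more) and finish when the carousel has come to rest; never spin it faster than one turn in four seconds, keep all three meters seated in their nests, do not touch the meters and leave the other things on the bench alone.

Things in the scene. Friction and masses are not known exactly. Their poses are not given: they have to be found in the camera images.
- base: Dark steel foot of the carousel, fixed, 220 mm across; origin on the bench surface on the vertical turning axis. Carries the deck: round plate 300 mm across, top 45 mm above the bench, three nests (rims 12 mm high) 85 mm from the axis, 120 degrees apart. Deck about 1.2 kg (hidden, 0.75 to 1.35 times that); loaded inertia about 0.02 kg m2.
- carousel (a joint): Angle of the deck on its low-friction bearing, rad, growing counterclockwise seen from above, 0 at the start, unlimited (counts on past one turn). Dry friction about 0.0012 N m plus 0.0005 N m s/rad: it loses roughly 0.05 to 0.1 rad/s each second when coasting.
- post_top (a point): Centre of the top of the blue upright post that is fixed on the deck for pushing, 16 mm thick, 110 mm from the axis, midway between two nests (60 degrees counterclockwise from the tagged meter); the post reaches from the deck to 135 mm above the bench, 43 mm higher than the meters. Let it run clear of the tool before lifting; a jerk speeds it up.
- tag (a point): Centre of the orange round tag (36 mm across) on top of the tagged meter, 92 mm above the bench, 85 mm from the turning axis; z up.
- meter_tagged: Loose electronic meter with grey base, clear cover over a green board and the orange tag on top; 60 mm radially, 70 mm tangentially, 47 mm high, about 0.3 kg; origin at the centre of its underside.
- meter_left: Same meter without tag, in the nest 120 degrees counterclockwise from the tagged one.
- meter_right: Same meter without tag, in the nest 240 degrees counterclockwise from the tagged one.
- nest0 (a point): Centre of the floor of the tagged meter's nest, where the origin of the meter belongs; moves with the deck.
- nest1 (a point): Centre of the floor of meter_left's nest.
- nest2 (a point): Centre of the floor of meter_right's nest.
- red_bin: Bystander: open red plastic bin, 120 x 160 x 60 mm, origin under its centre.
- cup: Bystander: white plastic cup, 80 mm across, 70 mm high, origin under its centre.
- driver: Bystander: screwdriver with green handle lying on the bench, origin at the underside of it.
There are look-alikes about, which are no part of the job. What is shaped like the meter_tagged but purple is not meant. Leave any turquoise look-alike of the meter_right alone.

How it is judged:
By the outcome, as a careful person would: the job done as asked, in the order asked, and still so for the second after the job is handed in, with the robot touching nothing.
It also fails if it takes over 67 s, if anything falls off the work surface, if the arm or the gripper's body presses on something with over 40 N, if the wrist force passes 120 N, or if a joint passes its speed limit or range.

## Working session

There is one attempt and no reset: what is moved stays moved. The work goes in short steps, Python scripts to look and compute and a shell command to move; the robot and the scene stay as the last step left them, time stands still between calls to the robot, and variables do not carry over. Pictures are saved under pics/ and viewed, about 8 in all and at most 12, crops included, and the job is handed in when it is done.

```bash
ls; mkdir -p pics
python3 - <<'E'
from cell import robot, viewer
import cv2
print(robot.observe())
for n in("top","side"):
    cv2.imwrite(f"pics/{n}0.png",viewer.read_camera(n)); print(viewer.camera_model(n))
print(viewer.camera_model("wrist"))
E
```

```text
pics
{'time': 0.0, 'qpos': array([-1.34300789e+00,  3.42706897e-01,  1.52503155e+00, -2.47748464e-06,
        1.27540076e+00, -1.46014550e-01]), 'qvel': array([-0.0008945 , -0.00098426, -0.00042833, -0.0011451 , -0.00038556,
       -0.00100037]), 'joint_efforts': array([-1.09617954e-04, -4.31239200e+01, -2.44225895e+01,  7.18197436e-02,
        5.60576341e-02, -1.19292654e-04]), 'tool_pos': array([ 0.19163292, -0.48836076,  0.24484809]), 'tool_rot': array([-3.14006221e+00, -2.22674374e-04,  3.73803535e-01]), 'contact_force': array([-0.18301005,  0.47602723,  0.07407849]), 'torque': array([ 0.05320471, -0.02927953, -0.01977259]), 'opening': 0.09170412553457814}
{'fx': 448.45550205807666, 'fy': 448.45550205807666, 'cx': 279.13894310690387, 'cy': 203.1976069328973, 'k1': 0.03231007400871556, 'pose': array([[ 0.02745346,  0.99444255, -0.10163823,  0.49401552],
       [-0.99952033,  0.0287662 ,  0.01147251,  0.004444  ],
       [ 0.0143325 ,  0.10127452,  0.99475527,  1.44249331],
       [ 0.        ,  0.        ,  0.        ,  1.        ]])}
{'fx': 501.4490223370866, 'fy': 501.4490223370866, 'cx': 286.5756193743547, 'cy': 208.80577698993685, 'k1': -0.009751490249818582, 'pose': array([[-0.67457342,  0.49722777, -0.54563289, -0.14000103],
       [-0.73802373, -0.43774969,  0.51351357,  0.75131002],
       [ 0.01648258,  0.74909262,  0.6622602 ,  1.04948332],
       [ 0.        ,  0.        ,  0.        ,  1.        ]])}
{'fx': 296.3632114769312, 'fy': 296.3632114769312, 'cx': 283.8735514541233, 'cy': 208.334425263578, 'k1': -0.03656983560442363, 'mount': array([[ 5.04688675e-04,  9.55558097e-01,  2.94802421e-01,
         7.99824394e-02],
       [ 9.99999863e-01, -5.23247114e-04, -1.59279201e-05,
         7.93876248e-04],
       [ 1.39034463e-04,  2.94802389e-01, -9.55558231e-01,
        -1.39211625e-01],
       [ 0.00000000e+00,  0.00000000e+00,  0.00000000e+00,
         1.00000000e+00]])}
```

View pics/top0.png

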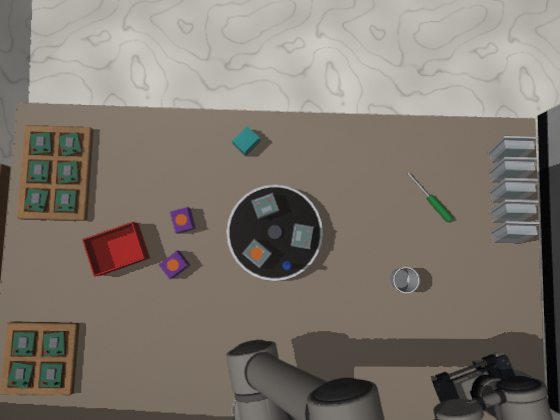

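View pics/side0.png

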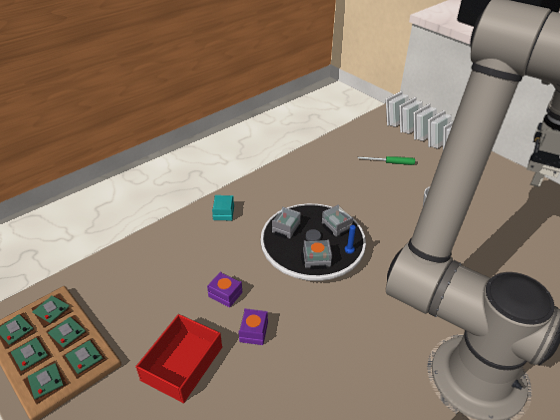

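The top view shows the carousel at (275,232), its tagged meter with an orange tag at (257,253), and the blue post at (287,266). Things that could be taken for the tagged meter are the purple orange-tagged boxes at (181,220) and (174,264). The turquoise box at (246,141) is the look-alike of meter_right. I choose the grey/green meter on the deck, and will check it in a close crop.

```bash
cat > h.py <<'E'
from cell import robot, viewer
import cv2, numpy as np
from scipy.spatial.transform import Rotation as R
def pose(n):
    m=viewer.camera_model(n)
    if n!="wrist": return m,m["pose"]
    s=robot.observe(); T=np.eye(4); T[:3,:3]=R.from_euler("xyz",s["tool_rot"]).as_matrix(); T[:3,3]=s["tool_pos"]
    return m,T@m["mount"]
def ray(m,T,uv,z):
    k=np.array([[m["fx"],0,m["cx"]],[0,m["fy"],m["cy"]],[0,0,1]])
    p=cv2.undistortPoints(np.array([[uv]],float),k,np.array([m["k1"],0,0,0]))[0,0]
    d=T[:3,:3]@[p[0],-p[1],-1]; o=T[:3,3]
    return (o+d*(z-o[2])/d[2])[:2]
def blobs(im,lo,hi,amin=15):
    b=cv2.inRange(cv2.cvtColor(im,cv2.COLOR_BGR2HSV),lo,hi)
    n,_,st,c=cv2.connectedComponentsWithStats(b)
    return [(c[i],st[i,4]) for i in range(1,n) if st[i,4]>=amin]
ORANGE=((5,150,120),(18,255,255)); BLUE=((108,140,60),(125,255,255))
def look(n="top"):
    m,T=pose(n); t=robot.observe()["time"]; im=viewer.read_camera(n)
    return t,m,T,im
E
python3 - <<'E'
from h import *
for n in("top","side"):
    t,m,T,im=look(n)
    for nm,c,z in(("or",ORANGE,.092),("bl",BLUE,.135)):
        for b,a in blobs(im,*c): print(n,nm,b.round(1),a,ray(m,T,b,z).round(4))
    if n=="top":
        cv2.imwrite("pics/crop.png",cv2.resize(im[170:300,120:340],None,fx=3.5,fy=3.5,interpolation=cv2.INTER_CUBIC))
        g=cv2.inRange(im,(150,150,150),(255,255,255)); g[:170]=0;g[300:]=0;g[:,:215]=0;g[:,335:]=0
        cs=max(cv2.findContours(g,0,1)[0],key=lambda c:cv2.boundingRect(c)[2]); e=cv2.fitEllipse(cv2.convexHull(cs)); print(e,ray(m,T,e[0],.045))
E
```

```text
top or [180.8 219.2] 89 [0.5751 0.2826]
top or [256.2 253. ] 98 [0.4803 0.0532]
top or [172.5 264.6] 93 [0.4398 0.3002]
top bl [286.5 265.1] 66 [ 0.4484 -0.0367]
((274.0653076171875, 232.3167266845703), (95.2491226196289, 95.33589172363281), 31.481578826904297) [0.54531861 0.00160639]
side or [3.3 2.6] 19 [2.859  0.0227]
side or [83.3  1.6] 132 [ 2.6015 -0.3036]
side or [85.7 15.8] 393 [ 2.4039 -0.2223]
side or [144.2   3.3] 66 [ 2.3701 -0.5365]
side or [236.8   7.3] 469 [ 2.0081 -0.8776]
side or [287.5   0.7] 18 [ 1.9103 -1.1509]
side or [157.5  68.2] 7810 [ 1.6633 -0.1854]
side or [8.3 7.9] 42 [2.764  0.0311]
side or [128.   37.6] 1904 [ 2.0245 -0.2484]
side or [60.7 10.4] 60 [ 2.556  -0.1589]
side or [118.9  12.1] 55 [ 2.3417 -0.3729]
side or [230.2  17.7] 39 [ 1.9144 -0.7613]
side or [28.4 20.7] 134 [2.525  0.0198]
side or [133.7  19.3] 35 [ 2.2074 -0.3818]
side or [ 1.9 23.7] 31 [2.5695 0.1315]
side or [29.9 26.6] 126 [2.4463 0.0432]
side or [184.6  33.5] 26 [ 1.8945 -0.4746]
side or [ 9.9 35.2] 49 [2.4053 0.153 ]
side or [323.2  35.7] 21 [ 1.4508 -0.9599]
side or [163.5  38.1] 
[... 232 characters left out ...]
or [108.7  57. ] 26 [ 1.8936 -0.0825]
side or [82.8 62.4] 69 [1.9167 0.0252]
side or [154.5 131. ] 1987 [1.2531 0.0781]
side or [217.2  75.1] 45 [ 1.4503 -0.337 ]
side or [196.1  75.1] 19 [ 1.5066 -0.2715]
side or [253.6  83.5] 17 [ 1.2967 -0.4038]
side or [17.5 90.3] 15 [1.8519 0.3248]
side or [61.2 92.9] 115 [1.7218 0.2065]
side or [73.  98.8] 18 [1.6494 0.192 ]
side or [128.8  99.6] 25 [1.5063 0.036 ]
side or [149.6 100.2] 64 [ 1.451  -0.0209]
side or [ 72.2 129.7] 58 [1.4474 0.288 ]
side or [ 26.4 173.5] 118 [1.3034 0.5027]
side or [317.1 247. ] 99 [0.482  0.0514]
side or [223.9 283.3] 110 [0.5464 0.3115]
side or [252.9 320.5] 140 [0.4136 0.3288]
side bl [350.3 240.2] 192 [0.4144 0.0012]
```

View pics/crop.png

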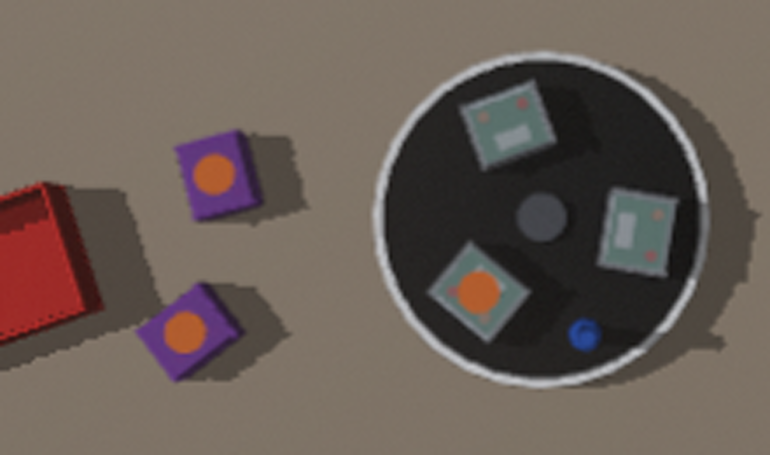

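The close crop confirms it: the orange tag on the grey/green meter is at crop (478,292), with the blue post at crop (584,334). The two purple boxes are off the carousel. I'll go to the start of the push with the fingers closed.

```bash
python3 -m creep '[[[16,33,0,0,0,0],[16,33,0,0,0,0],[16,33,0,0,0,0],[16,33,0,0,0,0],[16,33,0,0,0,0]]]' 1 20
python3 -m creep '[[[16,33,0,0,0,0],[16,33,0,0,0,0],[16,33,0,0,0,0],[16,33,0,0,0,0],[16,33,0,0,0,0]]]'
python3 -m creep '[[[16,33,0,0,0,0],[16,33,0,0,0,0],[16,33,0,0,0,0],[0,0,0,0,0,0],[0,0,0,0,0,0]]]'
```

```text
time: 0.62
tool_pos: [0.2702, -0.323, 0.2427]
tool_rot: [-3.14, 0.001, 0.364]
contact_force: [0.9, 0.0, 1.2]
opening: 0.0631
time: 1.03
tool_pos: [0.3515, -0.1492, 0.2428]
tool_rot: [-3.141, 0.001, 0.361]
contact_force: [1.8, -0.7, -0.2]
opening: 0.0298
time: 1.45
tool_pos: [0.4021, -0.0379, 0.2431]
tool_rot: [-3.14, -0.002, 0.37]
contact_force: [0.1, -1.0, 0.2]
opening: 0.001
```

```bash
python3 -m creep '[[[13,22,0,0,0,0],[13,22,-15,0,0,0],[0,0,-35,0,0,0],[0,0,-32,0,0,0],[0,0,-30,0,0,0]]]'
python3 - <<'E'
from h import *
for n in("wrist","top"):
    t,m,T,im=look(n); cv2.imwrite(f"pics/{n}1.png",im)
    for nm,c,z in(("or",ORANGE,.092),("bl",BLUE,.135)):
        for b,a in blobs(im,*c,amin=30): print(n,t,nm,b.round(1),a,ray(m,T,b,z).round(4))
E
```

```text
time: 1.87
tool_pos: [0.4334, 0.0049, 0.134]
tool_rot: [3.133, -0.017, 0.368]
contact_force: [-0.1, -0.4, 0.1]
opening: 0.0003
wrist 1.8667 or [235.4 150.3] 200 [0.4805 0.0533]
wrist 1.8667 bl [349.  236.9] 1257 [ 0.4661 -0.0187]
top 1.9167 or [180.8 219.3] 90 [0.575  0.2825]
top 1.9167 or [256.5 252.3] 81 [0.4826 0.0524]
top 1.9167 or [172.5 264.5] 93 [0.4398 0.3003]
```

View pics/wrist1.png

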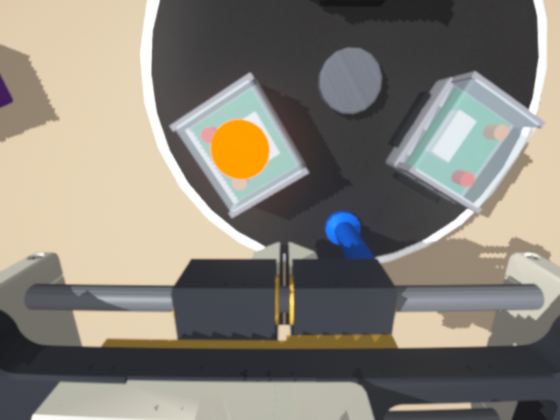

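The wrist view shows the tag at (240,149), the post top at (343,228) to the right of the closed fingertips (285,250), and the hub at (350,80).

Run:
```python
from h import *
m,T=pose("wrist")
for uv,z in(((343,228),.135),((240,149),.092),((350,80),.05)): print(ray(m,T,uv,z).round(4))
print(robot.observe()["tool_pos"],robot.observe()["time"])
```

```text
[ 0.4668 -0.0128]
[0.4789 0.0509]
[ 0.5455 -0.0009]
[0.43000252 0.0050017  0.13140789] 1.9667
```

The bright blue disc turns out to be the post's wide foot at deck level: cast at z=0.05 it gives (0.444,-0.042), which agrees with the top view. The fingers are about 20 mm behind the post. I'll close the gap, then ramp along the arc.

```bash
python3 -m creep '[[[1.5,-3.7,-1,0,0,0],[1.5,-3.7,-1,0,0,0],[1.5,-3.7,-1,0,0,0],[1.2,-3,-1,0,0,0]]]'
python3 -m creep '[[[0.6,-4,0,0,0,2],[0.9,-4.9,0,0,0,2.6],[1.4,-5.8,0,0,0,3.1],[2,-6.7,0,0,0,3.7]]]'
```

```text
time: 2.3
tool_pos: [0.438, -0.0128, 0.1315]
tool_rot: [3.136, -0.011, 0.364]
contact_force: [0.3, 0.3, 0.1]
opening: 0.0005
time: 2.63
tool_pos: [0.446, -0.0372, 0.1362]
tool_rot: [3.13, -0.018, 0.568]
contact_force: [-0.7, 0.3, -0.2]
opening: 0.0
```

```bash
python3 -m creep '[[[3.1,-7.4,-3,0,0,4],[4,-7.5,-3,0,0,4.5],[4.5,-7.2,-3,0,0,4.5]]]'
python3 - <<'E'
from h import *
s=robot.observe();print(s["time"],s["tool_pos"],s["tool_rot"],s["contact_force"])
for i in range(2):
    t,m,T,im=look("side"); o=min((b for b,a in blobs(im,*ORANGE,amin=30)),key=lambda b:abs(b[0]-317)+abs(b[1]-247)*1.0)
    p=ray(m,T,o,.092)-[.5455,.001]; print(t,o,np.hypot(*p),np.degrees(np.arctan2(p[1],p[0])))
E
```

```text
time: 2.88
tool_pos: [0.46, -0.0623, 0.1312]
tool_rot: [3.123, -0.023, 0.805]
contact_force: [0.4, -0.6, 0.1]
opening: 0.0004
2.8833 [ 0.46003863 -0.06226296  0.13122889] [ 3.12263729 -0.0226732   0.80484091] [ 0.42672457 -0.57924831  0.07678452]
2.8833 [331.2020202 243.8989899] 0.0815186875037529 170.19702317469958
2.9333 [332.90816327 243.17346939] 0.08191858249321053 174.0640035356439
```

```bash
python3 -m creep '[[[0,0,0,0,0,0],[-3,6,0,0,0,0],[-4,8,0,0,0,0]]]'
cat > trk.py <<'E'
from h import *
C=np.array([.5455,.001])
def tag(n="side"):
    t,m,T,im=look(n); best=None
    for b,a in blobs(im,*ORANGE,amin=25):
        p=ray(m,T,b,.092)-C
        if abs(np.hypot(*p)-.084)<.02: best=(p,a,b)
    return t,best,im
def meas(n=6,cam="side"):
    L=[]
    for i in range(n):
        t,b,_=tag(cam)
        if b: L.append((t,np.arctan2(b[0][1],b[0][0]),np.hypot(*b[0])))
    L=np.array(L); a=np.unwrap(L[:,1]); 
    print("t",L[:,0].round(3),"deg",np.degrees(a).round(1),"r",L[:,2].round(4))
    if len(L)>2: print("rate",np.polyfit(L[:,0],a,1)[0])
E
python3 -c "
from trk import *
meas(5,'side')
meas(3,'top')"
```

```text
time: 3.23
tool_pos: [0.4539, -0.0493, 0.1325]
tool_rot: [3.12, -0.024, 0.791]
contact_force: [-0.6, -0.0, -0.9]
opening: 0.0004
t [3.233 3.283 3.333 3.383 3.433] deg [-165.9 -163.5 -160.8 -158.3 -155.7] r [0.0832 0.0833 0.0832 0.0829 0.0816]
rate 0.8908757495877229Traceback (most recent call last):
  File "<string>", line 4, in <module>
    meas(3,'top')
    ~~~~^^^^^^^^^
  File "trk.py", line 14, in meas
    L=np.array(L); a=np.unwrap(L[:,1]);
                               ~^^^^^
IndexError: too many indices for array: array is 1-dimensional, but 2 were indexed
```

```bash
python3 -m creep '[[[0,0,20,0,0,0],[-10,0,25,0,0,0],[-20,0,15,0,0,0],[-20,0,0,0,0,0]]]'
python3 - <<'E'
from trk import *
from cell import viewer
P=[]
for i in range(14):
    for n in ("top",):
        t,b,im=tag(n)
        if b: P.append((t,*(b[0]+C)))
P=np.array(P)
A=np.c_[2*P[:,1:],np.ones(len(P))]; s=np.linalg.lstsq(A,(P[:,1:]**2).sum(1),rcond=None)[0]
print(P.round(4)); print("c",s[:2],"r",np.sqrt(s[2]+s[0]**2+s[1]**2))
a=np.unwrap(np.arctan2(P[:,2]-C[1],P[:,1]-C[0])); print(np.degrees(a).round(1),np.polyfit(P[:,0],a,1))
cv2.imwrite("pics/top2.png",im)
E
```

```text
time: 3.97
tool_pos: [0.405, -0.0502, 0.1929]
tool_rot: [3.122, -0.023, 0.793]
contact_force: [-0.1, -0.2, -0.2]
opening: 0.0005
[[ 3.9667  0.5032 -0.0716]
 [ 4.0167  0.5073 -0.0743]
 [ 4.0667  0.5114 -0.0765]
 [ 4.1167  0.5157 -0.0779]
 [ 4.1667  0.5198 -0.0796]
 [ 4.2167  0.5236 -0.0806]
 [ 4.2667  0.5284 -0.0821]
 [ 4.3167  0.5326 -0.0829]
 [ 4.3667  0.5374 -0.0835]
 [ 4.4167  0.5411 -0.0843]
 [ 4.4667  0.546  -0.0845]
 [ 4.5167  0.5501 -0.0846]
 [ 4.5667  0.5542 -0.0844]
 [ 4.6167  0.559  -0.0835]]
c [0.54822835 0.00215382] r 0.08658204407969396
[-120.2 -116.9 -113.8 -110.7 -107.7 -105.  -101.6  -98.8  -95.5  -92.9
  -89.6  -86.9  -84.2  -80.9] [ 1.04738259 -6.24628605]
```

View pics/top2.png

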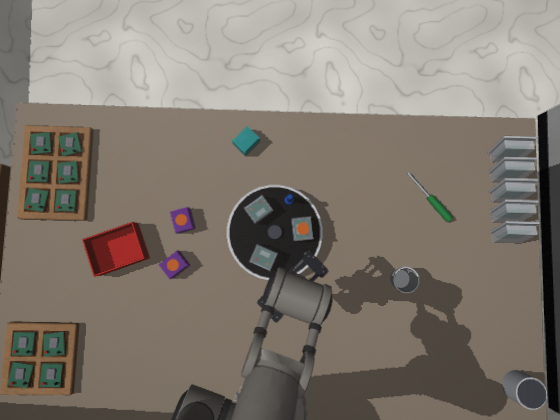

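The top view shows the tagged meter still seated at (303,229), the post at (289,199) and the tool clear. The coast rate is 1.047 rad/s, one turn in 6 s. Next I go to the waiting place above the tag circle.

```bash
sed -i 's/(18,255,255)/(22,255,255)/' h.py; sed -i 's/C=np.array(.*/C=np.array([.547,.0012])/' trk.py
python3 -m creep '[[[22.6,26.2,0,0,0,0],[22.6,26.2,0,0,0,0],[22.6,26.2,0,0,0,0],[22.6,26.2,0,0,0,0],[22.6,26.2,0,0,0,0]]]'
cat >> trk.py <<'E'
def level():
    T=R.from_euler("xyz",robot.observe()["tool_rot"]).as_matrix()[:,2]
    print("level rotvec deg",np.degrees(np.cross(T,[0,0,-1])).round(2), "pos",robot.observe()["tool_pos"].round(4))
E
python3 - <<'E'
from trk import *
level()
for n in ("wrist","top","side"):
    try: meas(4,n)
    except Exception as e: print(n,e)
E
```

```text
time: 5.08
tool_pos: [0.5182, 0.082, 0.1905]
tool_rot: [3.126, -0.018, 0.783]
contact_force: [0.9, -1.1, -0.1]
opening: 0.0006
level rotvec deg [-0.11  1.37  0.  ] pos [0.5182 0.082  0.1905]
t [5.083 5.133 5.183 5.233] deg [176.4 206.  210.2 175.7] r [0.0914 0.089  0.0899 0.0906]
rate 0.07970374971615458
t [5.283 5.333 5.383 5.433] deg [-45.1 -42.2 -39.6 -36.9] r [0.0856 0.0856 0.0857 0.0857]
rate 0.9480773980270019
side too many indices for array: array is 1-dimensional, but 2 were indexed
```

```bash
python3 - <<'E'
s=open('h.py').read()
s=s.replace('    b=cv2.inRange(','    im=im.copy(); im[250:,:]=im[250:,:]*(im.shape[0]!=420 or not W)\n    b=cv2.inRange(').replace('def blobs','W=0\ndef blobs')
s=s.replace('robot.observe()["time"]; im=','robot.observe()["time"]; globals().__setitem__("W",n=="wrist"); im=')
open('h.py','w').write(s)
t=open('trk.py').read()
t=t.replace('    for b,a in blobs(im,*ORANGE,amin=25):','    for b,a in sorted(blobs(im,*ORANGE,amin=25),key=lambda q:q[1]):')
open('trk.py','w').write(t)
E
python3 -m creep '[[[29,0,0,0,1.4,0],[29,0,0,0,0,0],[0,0,0,0,0,0]]]'
python3 - <<'E'
from trk import *
level()
for n in ("top","wrist"):
    try: meas(4,n)
    except Exception as e: print(n,e)
cv2.imwrite("pics/w3.png",tag("wrist")[2])
E
```

```text
time: 5.93
tool_pos: [0.5728, 0.079, 0.1903]
tool_rot: [-3.136, 0.003, 0.78]
contact_force: [-0.5, -0.1, -0.0]
opening: 0.0006
level rotvec deg [-0.11 -0.38 -0.  ] pos [0.5728 0.079  0.1903]
t [5.933 5.983 6.033 6.083] deg [-13.4 -11.4  -9.7  -7.9] r [0.0867 0.0882 0.0892 0.091 ]
rate 0.6374843924838909
t [6.133 6.183 6.233 6.283] deg [-1.9  0.6  3.   5.5] r [0.0874 0.0873 0.0872 0.0871]
rate 0.8499433417604341
```

View pics/w3.png

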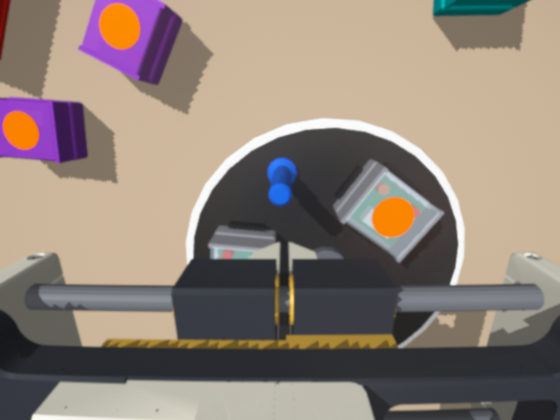

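The wrist view has the tag at (393,217) and the post at (281,180). The carousel is slowing at about 0.095 rad/s², so I join the tag now.

```bash
cat > plan.py <<'E'
from trk import *
import sys
def plan(th,t0,w,dec,rc=.0855,n=10,z=.149):
    s=robot.observe(); p=s["tool_pos"]; prev=p[:2]; print("now",s["time"],p.round(4),"yaw",s["tool_rot"][2].round(3))
    for k in range(0,n+1):
        u=s["time"]+k/12-t0; a=th+w*u-dec/2*u*u
        q=C+rc*np.array([np.cos(a),np.sin(a)])
        print(k,"deg %.1f w %.2f"%(np.degrees(a),w-dec*u),"xy",q.round(4),"step",((q-prev)*1e3).round(1),"from now",((q-p[:2])*1e3).round(1)); prev=q
E
python3 -c "
from plan import *
plan(np.radians(5.5),6.283,.83,.095)"
```

```text
now 6.3833 [0.5692 0.0798 0.1908] yaw 0.781
0 deg 10.2 w 0.82 xy [0.6311 0.0164] step [ 62.  -63.4] from now [ 62.  -63.4]
1 deg 14.1 w 0.81 xy [0.6299 0.0221] step [-1.2  5.7] from now [ 60.7 -57.7]
2 deg 18.0 w 0.80 xy [0.6283 0.0276] step [-1.6  5.5] from now [ 59.1 -52.1]
3 deg 21.8 w 0.80 xy [0.6264 0.033 ] step [-1.9  5.4] from now [ 57.2 -46.8]
4 deg 25.6 w 0.79 xy [0.6241 0.0382] step [-2.3  5.2] from now [ 54.9 -41.6]
5 deg 29.4 w 0.78 xy [0.6215 0.0431] step [-2.6  5. ] from now [ 52.3 -36.6]
6 deg 33.1 w 0.77 xy [0.6187 0.0479] step [-2.9  4.7] from now [ 49.5 -31.9]
7 deg 36.7 w 0.77 xy [0.6155 0.0523] step [-3.1  4.5] from now [ 46.3 -27.4]
8 deg 40.4 w 0.76 xy [0.6121 0.0566] step [-3.4  4.2] from now [ 43.  -23.2]
9 deg 44.0 w 0.75 xy [0.6085 0.0606] step [-3.6  4. ] from now [ 39.4 -19.2]
10 deg 47.5 w 0.74 xy [0.6047 0.0643] step [-3.8  3.7] from now [ 35.6 -15.5]
```

```bash
python3 -m creep '[[[18,-13,0,0,0,0],[18,-13,-8,0,0,0],[12,-10,-12,0,0,0],[4,-2,-12,0,0,0],[0,2,-8,0,0,0]]]'
python3 -c "
from plan import *
t,b,im=tag('wrist')
if b: a=np.arctan2(b[0][1],b[0][0]); print(t,np.degrees(a),np.hypot(*b[0]),b[1:]); plan(a,t,.78,.095,n=6)
else: print('none'); plan(np.radians(5.5),6.283,.83,.095,n=6)
"
```

```text
time: 6.8
tool_pos: [0.6225, 0.0433, 0.1531]
tool_rot: [-3.138, 0.0, 0.783]
contact_force: [-0.3, -0.6, -0.3]
opening: 0.0003
6.8 30.340578705082635 0.08853070065875356 (np.int32(1435), array([281.471777  , 228.71986063]))
now 6.85 [0.6213 0.0442 0.1515] yaw 0.784
0 deg 32.6 w 0.78 xy [0.6191 0.0472] step [-2.2  3.1] from now [-2.2  3.1]
1 deg 36.3 w 0.77 xy [0.616  0.0518] step [-3.1  4.5] from now [-5.3  7.6]
2 deg 39.9 w 0.76 xy [0.6126 0.056 ] step [-3.4  4.3] from now [-8.7 11.9]
3 deg 43.5 w 0.75 xy [0.609  0.0601] step [-3.6  4. ] from now [-12.3  15.9]
4 deg 47.1 w 0.74 xy [0.6052 0.0638] step [-3.8  3.7] from now [-16.   19.6]
5 deg 50.6 w 0.74 xy [0.6013 0.0673] step [-4.   3.5] from now [-20.   23.1]
6 deg 54.1 w 0.73 xy [0.5971 0.0705] step [-4.1  3.2] from now [-24.1  26.3]
```

The tag is under the tool and measured there, so I keep following it.

```bash
cat > go.py <<'E'
from plan import *
w=float(sys.argv[1]); t,b,im=tag('wrist')
p=robot.observe()["tool_pos"]
a=np.arctan2(b[0][1],b[0][0]); print(t,"tag deg %.1f r %.4f"%(np.degrees(a),np.hypot(*b[0])),b[1:],"tag-tool mm",((b[0]+C-p[:2])*1e3).round(1)); plan(a,t,w,.095,n=6)
E
python3 -m creep '[[[-4.3,6,0,0,0,0],[-4.2,5.5,-1,0,0,0],[-3.6,4,-1,0,0,0],[-3.8,3.7,0,0,0,0],[-4,3.5,0,0,0,0]]]'
python3 go.py .74
```

```text
time: 7.27
tool_pos: [0.5969, 0.0716, 0.1494]
tool_rot: [-3.133, 0.004, 0.786]
contact_force: [0.2, 0.7, -0.1]
opening: 0.0003
7.2667 tag deg 50.6 r 0.0881 (np.int32(1399), array([291.89921372, 230.14224446])) tag-tool mm [ 6.8 -3.1]
now 7.3167 [0.5961 0.0724 0.1495] yaw 0.787
0 deg 52.7 w 0.74 xy [0.5988 0.0692] step [ 2.7 -3.2] from now [ 2.7 -3.2]
1 deg 56.2 w 0.73 xy [0.5946 0.0723] step [-4.2  3. ] from now [-1.6 -0.1]
2 deg 59.7 w 0.72 xy [0.5902 0.075 ] step [-4.4  2.7] from now [-5.9  2.6]
3 deg 63.1 w 0.71 xy [0.5857 0.0774] step [-4.5  2.4] from now [-10.4   5. ]
4 deg 66.4 w 0.70 xy [0.5812 0.0796] step [-4.6  2.1] from now [-15.    7.2]
5 deg 69.8 w 0.70 xy [0.5765 0.0814] step [-4.6  1.9] from now [-19.6   9. ]
6 deg 73.1 w 0.69 xy [0.5719 0.083 ] step [-4.7  1.6] from now [-24.3  10.6]
```

```bash
python3 -m creep '[[[-1.5,0,0,0,0,0],[-3.5,2,0,0,0,0],[-3.9,2,0,0,0,0],[-4,1.8,0,0,0,0],[-4,1.6,0,0,0,0]]]'
python3 go.py .69
```

```text
time: 7.73
tool_pos: [0.5782, 0.0809, 0.151]
tool_rot: [-3.135, 0.002, 0.787]
contact_force: [0.9, -0.1, 0.1]
opening: 0.0005
7.7333 tag deg 70.5 r 0.0878 (np.int32(1236), array([278.59142395, 231.63592233])) tag-tool mm [-1.   2.8]
now 7.7833 [0.5774 0.0812 0.151 ] yaw 0.788
0 deg 72.4 w 0.69 xy [0.5728 0.0827] step [-4.6  1.5] from now [-4.6  1.5]
1 deg 75.7 w 0.68 xy [0.5681 0.084 ] step [-4.7  1.3] from now [-9.3  2.8]
2 deg 78.9 w 0.67 xy [0.5634 0.0851] step [-4.7  1.1] from now [-14.    3.9]
3 deg 82.1 w 0.66 xy [0.5588 0.0859] step [-4.7  0.8] from now [-18.6   4.7]
4 deg 85.2 w 0.65 xy [0.5541 0.0864] step [-4.7  0.5] from now [-23.3   5.2]
5 deg 88.3 w 0.65 xy [0.5495 0.0867] step [-4.6  0.3] from now [-27.9   5.4]
6 deg 91.4 w 0.64 xy [0.5449 0.0867] step [-4.6  0. ] from now [-32.5   5.5]
```

```bash
python3 -m creep '[[[-7,1.8,0,0,0,0],[-5.5,1.2,0,0,0,0],[-5,0.9,0,0,0,0],[-4.6,0.5,0,0,0,0],[-4.4,0.3,0,0,0,0]]]'
python3 go.py .67
```

```text
time: 8.2
tool_pos: [0.5484, 0.0861, 0.1509]
tool_rot: [-3.134, 0.002, 0.787]
contact_force: [-0.1, -0.2, 0.5]
opening: 0.0001
8.2 tag deg 89.1 r 0.0862 (np.int32(1219), array([282.13781788, 231.70303527])) tag-tool mm [0.8 1.2]
now 8.25 [0.5476 0.0862 0.1508] yaw 0.787
0 deg 91.0 w 0.67 xy [0.5455 0.0867] step [-2.1  0.5] from now [-2.1  0.5]
1 deg 94.2 w 0.66 xy [0.5408 0.0865] step [-4.7 -0.2] from now [-6.8  0.3]
2 deg 97.3 w 0.65 xy [0.5362 0.086 ] step [-4.6 -0.5] from now [-11.4  -0.2]
3 deg 100.4 w 0.64 xy [0.5316 0.0853] step [-4.5 -0.7] from now [-16.   -0.9]
4 deg 103.4 w 0.63 xy [0.5272 0.0844] step [-4.4 -0.9] from now [-20.4  -1.8]
5 deg 106.4 w 0.63 xy [0.5228 0.0832] step [-4.3 -1.2] from now [-24.7  -3. ]
6 deg 109.4 w 0.62 xy [0.5186 0.0819] step [-4.2 -1.4] from now [-29.   -4.4]
```

```bash
python3 -m creep '[[[-5.5,0.3,0,0,0,0],[-4.6,-0.4,0,0,0,0],[-4.4,-0.7,0,0,0,0],[-4.3,-0.9,0,0,0,0],[-4.1,-1.1,0,0,0,0]]]'
python3 go.py .63
```

```text
time: 8.67
tool_pos: [0.5229, 0.0831, 0.1509]
tool_rot: [-3.134, 0.003, 0.787]
contact_force: [-0.9, 0.1, 0.2]
opening: 0.0004
8.6667 tag deg 106.5 r 0.0848 (np.int32(1061), array([284.15928369, 233.32139491])) tag-tool mm [ 0.9 -0.5]
now 8.7167 [0.5221 0.083  0.1509] yaw 0.787
0 deg 108.3 w 0.63 xy [0.5202 0.0824] step [-1.9 -0.6] from now [-1.9 -0.6]
1 deg 111.2 w 0.62 xy [0.516  0.0809] step [-4.2 -1.5] from now [-6.  -2.1]
2 deg 114.2 w 0.61 xy [0.512  0.0792] step [-4.  -1.7] from now [-10.1  -3.8]
3 deg 117.0 w 0.60 xy [0.5081 0.0773] step [-3.9 -1.9] from now [-14.   -5.7]
4 deg 119.9 w 0.59 xy [0.5044 0.0753] step [-3.7 -2. ] from now [-17.7  -7.7]
5 deg 122.7 w 0.59 xy [0.5008 0.0731] step [-3.6 -2.2] from now [-21.3  -9.9]
6 deg 125.5 w 0.58 xy [0.4974 0.0708] step [-3.4 -2.3] from now [-24.7 -12.2]
```

```bash
python3 -m creep '[[[-5,-1.6,0,0,0,0],[-4,-1.6,0,0,0,0],[-3.8,-1.8,0,0,0,0],[-3.6,-2,0,0,0,0],[-3.5,-2.1,0,0,0,0]]]'
python3 go.py .6
```

```text
time: 9.13
tool_pos: [0.5007, 0.0731, 0.151]
tool_rot: [-3.134, 0.003, 0.787]
contact_force: [-0.5, -1.3, 0.2]
opening: 0.0007
9.1333 tag deg 123.3 r 0.0828 (np.int32(949), array([286.97997893, 234.41201264])) tag-tool mm [ 1.6 -2.3]
now 9.1833 [0.5    0.0727 0.1509] yaw 0.787
0 deg 125.0 w 0.60 xy [0.4979 0.0712] step [-2.  -1.5] from now [-2.  -1.5]
1 deg 127.8 w 0.59 xy [0.4945 0.0687] step [-3.4 -2.5] from now [-5.4 -4. ]
2 deg 130.6 w 0.58 xy [0.4913 0.0661] step [-3.2 -2.6] from now [-8.6 -6.6]
3 deg 133.4 w 0.57 xy [0.4883 0.0633] step [-3.  -2.7] from now [-11.7  -9.4]
4 deg 136.1 w 0.56 xy [0.4854 0.0605] step [-2.9 -2.8] from now [-14.6 -12.2]
5 deg 138.8 w 0.56 xy [0.4827 0.0576] step [-2.7 -2.9] from now [-17.3 -15.2]
6 deg 141.4 w 0.55 xy [0.4802 0.0546] step [-2.5 -3. ] from now [-19.8 -18.2]
```

```bash
python3 -m creep '[[[-4.4,-3.2,0,0,0,0],[-3.2,-2.5,0,0,0,0],[-3,-2.6,0,0,0,0],[-2.8,-2.7,0,0,0,0],[-2.6,-2.8,0,0,0,0]]]'
python3 go.py .56
```

```text
time: 9.6
tool_pos: [0.4827, 0.0577, 0.151]
tool_rot: [-3.134, 0.003, 0.787]
contact_force: [0.8, 0.1, -0.0]
opening: 0.0003
9.6 tag deg 140.0 r 0.0806 (np.int32(944), array([290.67266949, 234.6875    ])) tag-tool mm [ 3.1 -4.3]
now 9.65 [0.4822 0.0573 0.151 ] yaw 0.787
0 deg 141.6 w 0.56 xy [0.48   0.0543] step [-2.2 -3. ] from now [-2.2 -3. ]
1 deg 144.2 w 0.55 xy [0.4776 0.0512] step [-2.4 -3.1] from now [-4.6 -6.1]
2 deg 146.8 w 0.54 xy [0.4754 0.048 ] step [-2.2 -3.2] from now [-6.8 -9.3]
3 deg 149.4 w 0.53 xy [0.4734 0.0447] step [-2.  -3.2] from now [ -8.8 -12.5]
4 deg 151.9 w 0.52 xy [0.4716 0.0415] step [-1.8 -3.3] from now [-10.6 -15.8]
5 deg 154.4 w 0.52 xy [0.4699 0.0382] step [-1.7 -3.3] from now [-12.3 -19.1]
6 deg 156.8 w 0.51 xy [0.4684 0.0348] step [-1.5 -3.3] from now [-13.8 -22.4]
```

```bash
python3 -m creep '[[[-3.2,-5,0,0,0,0],[-2.1,-3.1,0,0,0,0],[-1.8,-3.1,0,0,0,0],[-1.7,-3.2,0,0,0,0],[-1.5,-3.2,0,0,0,0]]]'
python3 go.py .53
```

```text
time: 10.07
tool_pos: [0.4711, 0.0381, 0.151]
tool_rot: [-3.134, 0.003, 0.787]
contact_force: [-0.0, 0.4, 0.2]
opening: 0.0004
10.0667 tag deg 156.4 r 0.0792 (np.int32(976), array([291.85553279, 234.4272541 ])) tag-tool mm [ 3.6 -4.7]
now 10.1167 [0.4708 0.0376 0.151 ] yaw 0.787
0 deg 157.9 w 0.53 xy [0.4678 0.0333] step [-3.1 -4.3] from now [-3.1 -4.3]
1 deg 160.4 w 0.52 xy [0.4664 0.0299] step [-1.3 -3.5] from now [-4.4 -7.8]
2 deg 162.9 w 0.51 xy [0.4653 0.0264] step [-1.2 -3.5] from now [ -5.5 -11.2]
3 deg 165.3 w 0.50 xy [0.4643 0.0229] step [-1.  -3.5] from now [ -6.5 -14.7]
4 deg 167.7 w 0.49 xy [0.4635 0.0195] step [-0.8 -3.4] from now [ -7.4 -18.1]
5 deg 170.0 w 0.49 xy [0.4628 0.0161] step [-0.7 -3.4] from now [ -8.  -21.6]
6 deg 172.3 w 0.48 xy [0.4623 0.0127] step [-0.5 -3.4] from now [ -8.6 -24.9]
```

```bash
python3 -m creep '[[[-1.4,-6,0,0,0,0],[-1.2,-4.2,0,0,0,0],[-1,-3.8,0,0,0,0],[-0.7,-3.5,0,0,0,0],[-0.5,-3.5,0,0,0,0]]]'
python3 go.py .52
```

```text
time: 10.53
tool_pos: [0.4657, 0.0147, 0.1511]
tool_rot: [-3.134, 0.003, 0.787]
contact_force: [-0.2, -0.1, -0.1]
opening: 0.0012
10.5333 tag deg 172.2 r 0.0792 (np.int32(1112), array([289.00809353, 232.67266187])) tag-tool mm [ 2.8 -2.3]
now 10.5833 [0.4657 0.0142 0.1511] yaw 0.787
0 deg 173.7 w 0.52 xy [0.462  0.0105] step [-3.7 -3.6] from now [-3.7 -3.6]
1 deg 176.2 w 0.51 xy [0.4617 0.0069] step [-0.3 -3.6] from now [-4.  -7.2]
2 deg 178.6 w 0.50 xy [0.4615 0.0033] step [-0.2 -3.6] from now [ -4.2 -10.8]
3 deg 180.9 w 0.49 xy [ 4.615e-01 -2.000e-04] step [-0.  -3.5] from now [ -4.2 -14.4]
4 deg 183.3 w 0.48 xy [ 0.4616 -0.0037] step [ 0.1 -3.5] from now [ -4.1 -17.8]
5 deg 185.6 w 0.48 xy [ 0.4619 -0.0071] step [ 0.3 -3.4] from now [ -3.8 -21.2]
6 deg 187.8 w 0.47 xy [ 0.4623 -0.0104] step [ 0.4 -3.3] from now [ -3.4 -24.6]
```

```bash
python3 -m creep '[[[-0.5,-6,0,0,0,0],[0,-4,0,0,0,0],[0,-3.6,0,0,0,0],[0.1,-3.5,0,0,0,0],[0.3,-3.5,0,0,0,0]]]'
python3 go.py .5
```

```text
time: 11.0
tool_pos: [0.4656, -0.0083, 0.151]
tool_rot: [-3.134, 0.004, 0.787]
contact_force: [0.0, -0.6, -0.7]
opening: 0.0003
11.0 tag deg -173.2 r 0.0800 (np.int32(1258), array([285.41573927, 230.82591415])) tag-tool mm [1.8 0.6]
now 11.05 [ 0.4658 -0.0088  0.1511] yaw 0.787
0 deg -171.8 w 0.50 xy [ 0.4624 -0.011 ] step [-3.4 -2.2] from now [-3.4 -2.2]
1 deg -169.4 w 0.49 xy [ 0.4629 -0.0145] step [ 0.6 -3.5] from now [-2.8 -5.6]
2 deg -167.1 w 0.48 xy [ 0.4636 -0.0178] step [ 0.7 -3.4] from now [-2.1 -9. ]
3 deg -164.9 w 0.47 xy [ 0.4645 -0.0211] step [ 0.8 -3.3] from now [ -1.3 -12.3]
4 deg -162.6 w 0.46 xy [ 0.4654 -0.0243] step [ 0.9 -3.2] from now [ -0.4 -15.5]
5 deg -160.4 w 0.46 xy [ 0.4664 -0.0274] step [ 1.  -3.1] from now [  0.7 -18.6]
6 deg -158.3 w 0.45 xy [ 0.4676 -0.0304] step [ 1.1 -3. ] from now [  1.8 -21.6]
```

```bash
python3 -m creep '[[[0,-4.5,0,0,0,0],[0.5,-3.5,0,0,0,0],[0.8,-3.2,0,0,0,0],[0.9,-3.1,0,0,0,0],[1,-3,0,0,0,0]]]'
python3 go.py .48
```

```text
time: 11.47
tool_pos: [0.4692, -0.0276, 0.151]
tool_rot: [-3.135, 0.004, 0.787]
contact_force: [0.6, 1.3, 0.0]
opening: 0.0003
11.4667 tag deg -160.0 r 0.0807 (np.int32(1348), array([284.25222552, 229.76854599])) tag-tool mm [1.7 1.7]
now 11.5167 [ 0.4695 -0.0281  0.1511] yaw 0.787
0 deg -158.6 w 0.48 xy [ 0.4674 -0.03  ] step [-2.1 -1.9] from now [-2.1 -1.9]
1 deg -156.4 w 0.47 xy [ 0.4687 -0.0331] step [ 1.3 -3.1] from now [-0.8 -5. ]
2 deg -154.2 w 0.46 xy [ 0.47   -0.0361] step [ 1.4 -3. ] from now [ 0.6 -8. ]
3 deg -152.0 w 0.45 xy [ 0.4715 -0.039 ] step [ 1.5 -2.9] from now [  2.  -10.9]
4 deg -149.9 w 0.44 xy [ 0.4731 -0.0417] step [ 1.5 -2.8] from now [  3.6 -13.6]
5 deg -147.8 w 0.44 xy [ 0.4747 -0.0444] step [ 1.6 -2.7] from now [  5.2 -16.3]
6 deg -145.7 w 0.43 xy [ 0.4764 -0.047 ] step [ 1.7 -2.6] from now [  6.9 -18.9]
```

```bash
python3 -m creep '[[[0.5,-3.8,0,0,0,0],[1.3,-2.8,0,0,0,0],[1.4,-2.7,0,0,0,0],[1.5,-2.6,0,0,0,0],[1.6,-2.5,0,0,0,0]]]'
python3 go.py .45
```

```text
time: 11.93
tool_pos: [0.4762, -0.0437, 0.151]
tool_rot: [-3.135, 0.004, 0.787]
contact_force: [-0.4, 0.3, -0.6]
opening: 0.0005
11.9333 tag deg -148.1 r 0.0814 (np.int32(1380), array([283.29202899, 229.36376812])) tag-tool mm [1.3 2.3]
now 11.9833 [ 0.4766 -0.0441  0.1511] yaw 0.787
0 deg -146.8 w 0.45 xy [ 0.4755 -0.0456] step [-1.2 -1.5] from now [-1.2 -1.5]
1 deg -144.7 w 0.44 xy [ 0.4772 -0.0482] step [ 1.8 -2.6] from now [ 0.6 -4.1]
2 deg -142.6 w 0.43 xy [ 0.4791 -0.0507] step [ 1.8 -2.5] from now [ 2.4 -6.6]
3 deg -140.6 w 0.42 xy [ 0.4809 -0.0531] step [ 1.9 -2.4] from now [ 4.3 -9. ]
4 deg -138.6 w 0.41 xy [ 0.4829 -0.0553] step [ 1.9 -2.3] from now [  6.3 -11.2]
5 deg -136.6 w 0.41 xy [ 0.4848 -0.0575] step [ 2.  -2.2] from now [  8.2 -13.4]
6 deg -134.7 w 0.40 xy [ 0.4868 -0.0595] step [ 2. -2.] from now [ 10.2 -15.4]
```

```bash
python3 -m creep '[[[0,0,25,0,0,0],[0,0,35,0,0,0],[0,0,38,0,0,0],[-10,-30,10,0,0,0],[-15,-35,0,0,0,0]]]'
python3 -m creep '[[[-15,-35,0,0,0,0],[-15,-35,0,0,0,0],[-15,-35,0,0,0,0],[-10,-30,0,0,0,0],[0,0,0,0,0,0]]]'
for i in 1 2 3 4 5 6 7 8 9 10 11 12; do python3 -m creep '[[[0,0,0,0,0,0],[0,0,0,0,0,0],[0,0,0,0,0,0],[0,0,0,0,0,0],[0,0,0,0,0,0]]]' >/dev/null; done
python3 -c "
from trk import *
level(); meas(6,'top')"
```

```text
time: 12.4
tool_pos: [0.4511, -0.1062, 0.262]
tool_rot: [-3.13, 0.005, 0.795]
contact_force: [0.3, -0.7, -0.3]
opening: 0.0007
time: 12.82
tool_pos: [0.3923, -0.2506, 0.2651]
tool_rot: [-3.139, 0.005, 0.795]
contact_force: [-0.3, -0.9, 0.6]
opening: 0.0004
level rotvec deg [-0.02 -0.34 -0.  ] pos [ 0.3938 -0.2467  0.2649]
t [17.817 17.867 17.917 17.967 18.017 18.067] deg [-83.2 -83.2 -83.2 -83.2 -83.2 -83.2] r [0.0859 0.0859 0.0859 0.0859 0.0859 0.0859]
rate -1.571506264026405e-15
```

```bash
python3 -c "
from trk import *
a=viewer.read_camera('top'); b=viewer.read_camera('side')
f=lambda im,y,x:cv2.resize(im[y:y+130,x:x+130],(400,400),interpolation=cv2.INTER_CUBIC)
cv2.imwrite('pics/end.png',np.hstack([f(a,168,210),f(b,175,250)]))
m,T=pose('top')
for c,_ in blobs(a,*ORANGE,amin=30): print(ray(m,T,c,.092))
"
```

```text
[0.57511942 0.28261386]
[ 0.55720586 -0.08409725]
[0.43978643 0.30022954]
```

View pics/end.png

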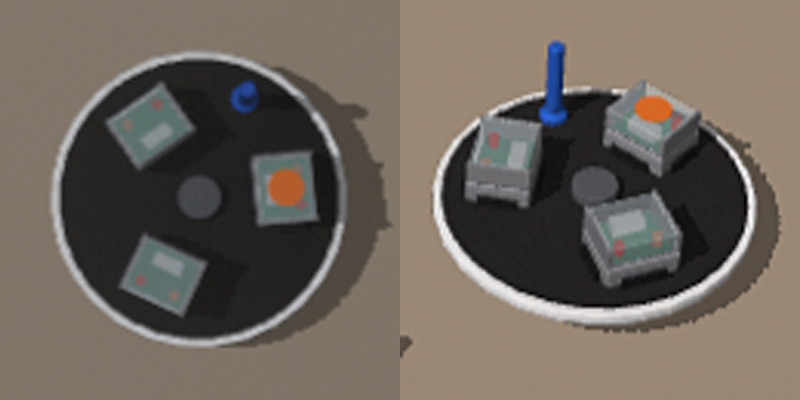

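All three meters sit level in their nests, the deck is still, and the purple look-alikes have not moved. I'm handing the job in.

```bash
python3 -c "
from cell import robot
print(robot.hand_in())"
```

```text
the job is handed in; nothing more can be done
None
```

The job is done and handed in; the interface gave no verdict.

- **Spin:** I pushed the blue post counterclockwise with closed fingers and let it run clear. The carousel then coasted at 1.05 rad/s, one turn in 6 s. One two-picture reading during the push came out at 1.35 rad/s, but it is noisy. The peak was not measured exactly, and no reading passed the limit of one turn in four seconds.
- **Reading the tag:** From t = 6.8 to 11.9 s (5.1 s), the gripper followed the tag with the fingertips about 4 cm above it. The wrist camera put the offset at 7.5 mm or less at every check, about twice a second. The carousel slowed from about 0.78 to 0.45 rad/s in that time, still faster than one turn in twenty seconds. The force readings stayed at noise level.
- **Finish:** I drew the tool about 25 cm away and waited. Six pictures showed the deck at rest at about t = 18 s. The last pictures show all three meters seated, and the two purple look-alikes measured where they were at the start. I did not re-measure the bin, cup, screwdriver or turquoise block; the tool passed well above the bench throughout.

**Disagreement:** the tag's distance from the axis, as seen by the wrist camera, varied between 79 and 89 mm instead of 85. I put that down to a centre error of a few millimetres and the fingertips partly hiding the tag. That is inside the 15 mm allowed.

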